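# Fasten the service plate of the bakery counter

### The job

First clear every honey jar off the metal service plate and stand it upright on the wooden serving board. Then take the screwdriver and, with its bit pressed into each screw on the plate, turn the screw clockwise until it is fully home, without touching the screws with the fingers. Finally put the screwdriver back upright in its block, fully down, with all the jars still standing on the board, and leave the mug, the shaker and the napkin box where they are.

Things in the scene. Friction and masses are not known exactly. Their poses are not given: they have to be found in the camera images.
- plate: Flat aluminium service plate fixed in the counter, 180 x 220 x 5 mm (x, y, z). Origin: centre of its underside, on the counter (z = 0). Three screws stand on it: two near the corners of its +x edge, one in the middle near its -x edge.
- holder: Square wooden block fixed to the counter, 70 x 70 x 47 mm high, with a 20 mm square hole 42 mm deep straight down its middle. Origin: centre of the underside. Holds the screwdriver upright, bit down; the underside of the handle rests on the block's top.
- driver: Screwdriver, 0.12 kg, bit down in the holder, tip 13 mm above the counter. Origin: centre of the bit's tip; z runs up to the handle. Bit: blunt cross, 14 mm across, arms 2.5 mm thick, 8 mm long, along the driver's x and y. Round shank 9 mm thick from 8 to 34 mm above the tip. Black handle 28 x 28 mm square, from 34 to 96 mm above the tip, faces square to x and y.
- board: Flat wooden serving board fixed to the counter, 340 x 170 x 6 mm high (x, y, z), no rim. Origin: centre of the underside. The board and the holder stand to the left and right of the plate, either way round.
- jar1: Honey jar with a lid, 64 mm in diameter, 56 mm high, 0.2 to 0.42 kg, upright on the plate at the start. Origin: centre of its underside, z up. Two or three jars are there; None if absent.
- jar2: Honey jar with a lid, 64 mm in diameter, 56 mm high, 0.2 to 0.42 kg, upright on the plate at the start. Origin: centre of its underside, z up. Two or three jars are there; None if absent.
- jar3: Honey jar with a lid, 64 mm in diameter, 56 mm high, 0.2 to 0.42 kg, upright on the plate at the start. Origin: centre of its underside, z up. Two or three jars are there; None if absent.
- mount1: Rubber washer of screw 1, 32 mm in diameter and 2 mm thick, fixed on the plate, with all that it carries (the screw). Origin: centre of its underside, on the plate's top, on the screw's axis.
- screw1 (a joint): Turn of screw 1 (rad): grows as it is turned clockwise seen from above; starts at 0 to 1.8; stops at 2.6, where the head sits on its washer. The screw sinks 1.5 mm per radian, only by being turned; turning takes about 0.06 N m.
- screw1_head (a point): Centre of the top of the head of screw 1 (turns and sinks with it). Steel head 26 mm in diameter, 8 mm high, with a cross recess in its top: two grooves 6 mm wide and 5 mm deep, along this point's x and y axes, right across the head, so it looks the same after every quarter turn. The head's top is 10 mm above the plate when home, 13.9 mm at turn 0.
- mount2: Rubber washer of screw 2, 32 mm in diameter and 2 mm thick, fixed on the plate, with all that it carries (the screw). Origin: centre of its underside, on the plate's top, on the screw's axis.
- screw2 (a joint): Turn of screw 2 (rad): grows as it is turned clockwise seen from above; starts at 0 to 1.8; stops at 2.6, where the head sits on its washer. The screw sinks 1.5 mm per radian, only by being turned; turning takes about 0.06 N m.
- screw2_head (a point): Centre of the top of the head of screw 2 (turns and sinks with it). Steel head 26 mm in diameter, 8 mm high, with a cross recess in its top: two grooves 6 mm wide and 5 mm deep, along this point's x and y axes, right across the head, so it looks the same after every quarter turn. The head's top is 10 mm above the plate when home, 13.9 mm at turn 0.
- mount3: Rubber washer of screw 3, 32 mm in diameter and 2 mm thick, fixed on the plate, with all that it carries (the screw). Origin: centre of its underside, on the plate's top, on the screw's axis.
- screw3 (a joint): Turn of screw 3 (rad): grows as it is turned clockwise seen from above; starts at 0 to 1.8; stops at 2.6, where the head sits on its washer. The screw sinks 1.5 mm per radian, only by being turned; turning takes about 0.06 N m.
- screw3_head (a point): Centre of the top of the head of screw 3 (turns and sinks with it). Steel head 26 mm in diameter, 8 mm high, with a cross recess in its top: two grooves 6 mm wide and 5 mm deep, along this point's x and y axes, right across the head, so it looks the same after every quarter turn. The head's top is 10 mm above the plate when home, 13.9 mm at turn 0.
- mug: Bystander: white mug, 80 mm wide, 90 mm high, beyond the plate. Origin: centre of its underside.
- shaker: Bystander: steel shaker, 60 mm in diameter, 120 mm high, beyond the plate. Origin: centre of its underside.
- napkins: Bystander: empty wooden napkin box, 100 x 100 x 50 mm, beyond the plate. Origin: centre of its underside.

How it is judged:
By the outcome, as a careful person would: the job done as asked, in the order asked, and still so for the second after the job is handed in, with the robot touching nothing.
Of jar1, jar2, jar3 only 2 to 3 are there at a start; the rules pass over those that are not, and their reading is None.
At some moment in a run one of jar1, jar2, jar3 may be knocked a few centimetres aside while the robot is not near it.
It also fails if it takes over 208 s, if anything falls off the work surface, if the arm or the gripper's body presses on something with over 40 N, if the wrist force passes 120 N, or if a joint passes its speed limit or range.

### The arm

A 7-joint arm with a two-finger parallel gripper is mounted at the origin on the work surface. World frame = base frame: x ahead of the robot, y to its left, z up, the work surface at z = 0. Lengths are in m, angles in rad, forces in N, time in s.
With the tool pointing down it reaches from about 0.425 to 0.825 m from the base axis. Payload 3.6 kg.
Tool frame: the origin (TCP) lies where the fingers leave the gripper's body, on its centre line; the fingertips stand 73 mm ahead of it and the grasp point (between the pads) lies 54 mm ahead of it; z points along the fingers, y is the line along which they close (so a half turn about z gives the same grasp; the last joint's range is limited). The gripper opens to 85 mm and grips with 20 to 120 N. Pads are 22 mm wide; open, the fingers measure 114 mm over their backs; the gripper's body (76 mm by 85 mm) begins 54 mm behind the grasp point. The pads swing forward as they close: fully open they stand 13 mm farther back than shut.
Start: joints at [1.139, 0.615, -0.013, 1.423, 0.008, 1.103, -0.04], TCP at [0.256, -0.597, 0.304] pointing down, gripper open.
Joint ranges: [-3.12, 3.12], [-0.3, 2.06], [-1.34, 1.32], [0.26, 2.42], [-1.36, 4.5], [0.01, 1.98], [-2.84, 2.84]. Speed limits (rad/s): [2.79, 2.79, 3.14, 3.14, 3.14, 3.14, 3.14].

### API

Orientations are given as a unit quaternion [x, y, z, w].
In Python, from station import arm gives the robot as it stands. Calls block until the motion is done:
- arm.movep(position, orientation): joint-space move of the TCP to a pose.
- arm.line_to(position, velocity=0.15, ori=None): straight line of the TCP; ori=None keeps the orientation; velocity is the mean speed in m/s.
- arm.move_j(angles): joint-space move.
- arm.move_gripper(opening, effort=None): opening from 0.0 (shut) to 1.0 (fully open); effort is the grip in N (None keeps the last); returns when the fingers have stopped.
- arm.pause(seconds).
- arm.ik(position, orientation): joint angles nearest the present ones, or None.
- arm.snapshot(name): name is "scene" or "top" or "wrist"; returns the picture (480x640x3 uint8, blue, green, red); there is no depth.
- arm.camera_info(name): a dict with "fx", "fy", "cx", "cy" (pixels), "R" (3x3) and "t" (3): a world point X has camera coordinates R X + t; the wrist camera has in their place "T_tool_cam" (4x4, takes a point from camera to tool coordinates, whose origin is the TCP and whose axes are the flange's). Camera axes: x right, y down, z forward; pixel columns grow to the right and rows downward; lengths in m; the calibration is good to about 2 mm. A picture is of the moment at which its call begins: read the wrist's pose just before it. camera_info takes no time and is no camera call.
A pose or a line that the arm cannot do raises arm.MotionError and nothing moves.
- arm.finish_job(): hands the job in; it is judged then, once.
Readings, each from a call of its own:
- arm.read_time(): time.
- arm.read_joint_positions(): joint angles.
- arm.read_dq(): joint speeds.
- arm.read_effort(): joint torques, N m.
- arm.read_tool_pos(): TCP position.
- arm.read_eef_rot(): TCP orientation.
- arm.read_ft_force(): force on the tool from outside, world axes, zero at the start.
- arm.read_wrist_torque(): the same for the moment, N m.
- arm.read_opening(): opening from 0.0 (shut) to 1.0 (fully open).
- arm.read_finger_force(): force on a finger pad.
Only numpy, scipy, OpenCV 4.12 (cv2) and the standard library are available. Lean on these libraries where they do the work, as an engineer would, in place of code of your own. Each camera call takes 0.05 s, during which the arm holds its last target. There are 200 camera calls.

## Working session

There is one attempt and no reset: what is moved stays moved. The work goes in short steps, each a Python script; the robot and the scene stay as the last script left them, time stands still between calls to the robot, and variables do not carry over. Pictures are saved under pics/ and viewed, at most 14 in all, crops included, and the job is handed in when it is done.

```bash
mkdir -p pics; ls
python3 - <<'E'
from station import arm
import cv2,numpy as np
for n in ("top","scene"):
    im=arm.snapshot(n); cv2.imwrite(f"pics/{n}0.png",im)
    c=arm.camera_info(n); print(n,{k:np.round(v,4).tolist() for k,v in c.items()})
print(arm.camera_info("wrist"))
print(arm.read_tool_pos(),arm.read_eef_rot(),arm.read_time())
E
```

```text
pics
station.py
top {'fx': 543.3299, 'fy': 543.3299, 'cx': 318.5984, 'cy': 241.5061, 'R': [[0.0077, -0.9999, -0.012], [-0.9967, -0.0067, -0.0805], [0.0804, 0.0125, -0.9967]], 't': [-0.0013, 0.6243, 0.9781]}
scene {'fx': 489.9801, 'fy': 489.9801, 'cx': 314.0466, 'cy': 235.3867, 'R': [[-0.3186, 0.9478, 0.0131], [0.6184, 0.2183, -0.7549], [-0.7184, -0.2324, -0.6557]], 't': [0.1783, -0.3331, 1.3892]}
{'fx': 374.39531374672396, 'fy': 374.39531374672396, 'cx': 319.98125885154445, 'cy': 239.13167681241822, 'T_tool_cam': array([[-1.68641954e-04, -9.65965689e-01, -2.58670175e-01,
         6.50431162e-02],
       [ 9.99999768e-01,  7.86072842e-06, -6.81312057e-04,
         1.06260865e-03],
       [ 6.60157406e-04, -2.58670230e-01,  9.65965463e-01,
        -7.03825979e-02],
       [ 0.00000000e+00,  0.00000000e+00,  0.00000000e+00,
         1.00000000e+00]])}
[ 0.25579632 -0.59697456  0.3028272 ] [ 9.79583394e-01  2.01034770e-01 -2.50971149e-04 -1.15416397e-03] 0.1
```

View pics/top0.png

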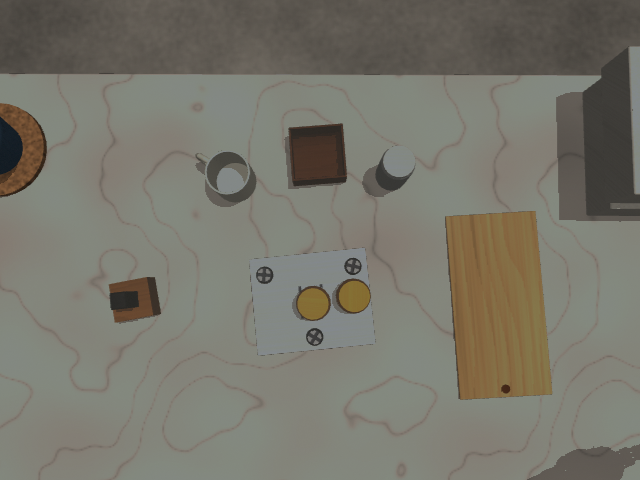

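View pics/scene0.png

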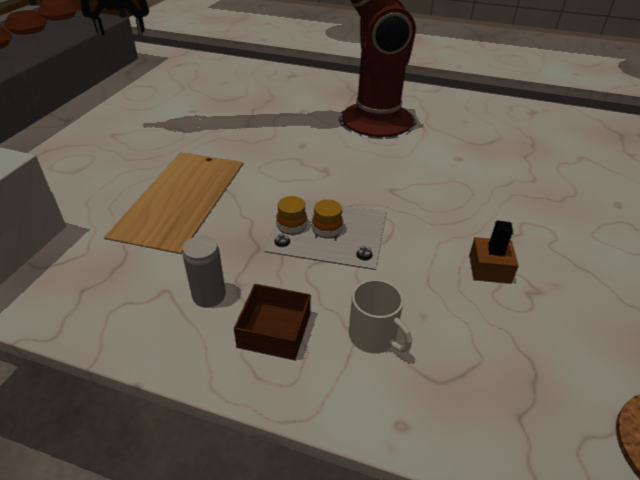

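The top view shows two jars with lids at (313,303) and (354,296). The screws are at (264,275), (353,266) and (315,337), the holder and driver at (133,300), and the board is centred at about (498,305). The scene view agrees.

```bash
cat > h.py <<'E'
from station import arm
import cv2,numpy as np
from scipy.spatial.transform import Rotation as Ro
def cam(name):
    c=arm.camera_info(name)
    if name=="wrist":
        T=np.eye(4);T[:3,:3]=Ro.from_quat(arm.read_eef_rot()).as_matrix();T[:3,3]=arm.read_tool_pos()
        W=T@c["T_tool_cam"]; R=W[:3,:3].T; c=dict(c,R=R,t=-R@W[:3,3])
    return c
def shot(name,file=None):
    c=cam(name); im=arm.snapshot(name)
    if file: cv2.imwrite("pics/"+file,im)
    return im,c
def ray(c,uv,z):
    uv=np.atleast_2d(uv).astype(float)
    d=np.c_[(uv[:,0]-c["cx"])/c["fx"],(uv[:,1]-c["cy"])/c["fy"],np.ones(len(uv))]@c["R"]
    o=-c["R"].T@c["t"]; return o+d*((z-o[2])/d[:,2])[:,None]
def proj(c,X):
    p=np.atleast_2d(X)@c["R"].T+c["t"]; return np.c_[c["fx"]*p[:,0]/p[:,2]+c["cx"],c["fy"]*p[:,1]/p[:,2]+c["cy"]]
def quat(phi): return [np.cos(phi/2),np.sin(phi/2),0,0]   # tool x at yaw phi, tool down
def blobs(im,lo,hi,amin=150):
    m=cv2.inRange(cv2.cvtColor(im,cv2.COLOR_BGR2HSV),lo,hi)
    m=cv2.morphologyEx(m,cv2.MORPH_OPEN,np.ones((3,3),np.uint8))
    cs,_=cv2.findContours(m,cv2.RETR_EXTERNAL,cv2.CHAIN_APPROX_NONE)
    return sorted([k for k in cs if cv2.contourArea(k)>amin],key=cv2.contourArea,reverse=True)
E
python3 - <<'E'
from h import *
im,c=shot("top")
hsv=cv2.cvtColor(im,cv2.COLOR_BGR2HSV)
for p in [(313,303),(354,296),(498,305),(125,300),(146,300),(136,317),(260,330),(220,300)]: print(p,hsv[p[1],p[0]])
for k in blobs(im,(18,150,60),(32,255,255)):
    r=cv2.minAreaRect(k); print("lid",np.round(r[0]),np.round(r[1]),ray(c,r[0],.061).round(4))
for k in blobs(im,(8,60,90),(28,160,255),3000):
    r=cv2.minAreaRect(k); b=ray(c,cv2.boxPoints(r),.006); print("board",b.round(4).tolist(),b.mean(0))
g=cv2.inRange(hsv,(0,0,140),(180,40,255)); 
for n,p in {"s1":(264,275),"s2":(353,266),"s3":(315,337)}.items(): print(n,ray(c,p,.017).round(4))
k=blobs(im,(0,0,0),(180,255,35),50)
for q in k: print("black",cv2.boundingRect(q),cv2.contourArea(q))
cr=im[240:360,60:400]; cv2.imwrite("pics/crop1.png",cv2.resize(im[240:360,240:390],None,fx=5,fy=5,interpolation=cv2.INTER_CUBIC)[:600,:750])
E
```

```text
(313, 303) [ 21 155 132]
(354, 296) [ 22 158 132]
(498, 305) [ 17 128 133]
(125, 300) [30 12 42]
(146, 300) [ 13 133  98]
(136, 317) [ 13 136 103]
(260, 330) [ 65  11 137]
(220, 300) [ 45  19 136]
lid [354. 296.] [30. 30.] [[ 0.5254 -0.0605  0.061 ]]
lid [312. 304.] [29. 29.] [[0.5116 0.0126 0.061 ]]
board [[0.6755, -0.2341, 0.006], [0.6907, -0.4071, 0.006], [0.3489, -0.426, 0.006], [0.3338, -0.2577, 0.006]] [ 0.51222442 -0.33124026  0.006     ]
s1 [[0.562 0.104 0.017]]
s2 [[ 0.5799 -0.0609  0.017 ]]
s3 [[0.4491 0.0085 0.017 ]]
```

View pics/crop1.png

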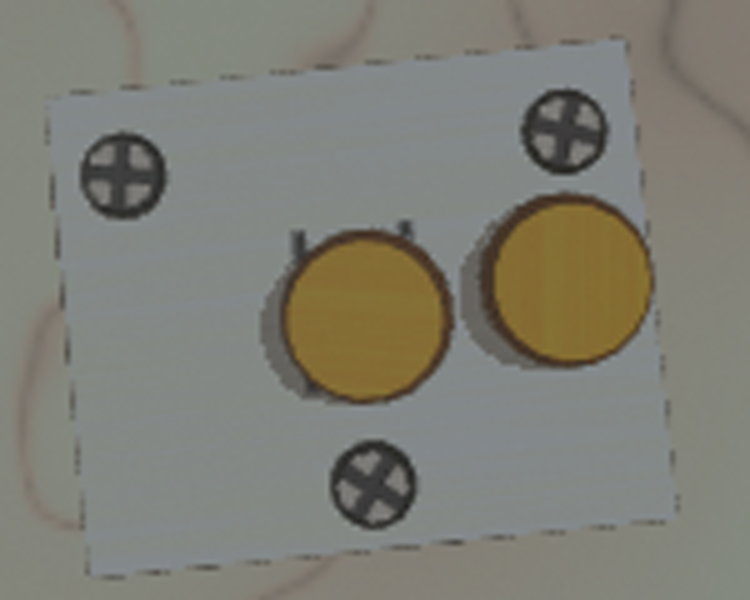

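The crop shows both lids clear, and the three cross-recess screws visible. Jar gap is about 10 mm, so I'll close the fingers perpendicular to the line joining the jars, tips above the screw heads.

```bash
cat >> h.py <<'E'
def lids():
    im,c=shot("top"); out=[]
    for k in blobs(im,(18,140,60),(32,255,255)): out.append(ray(c,cv2.minAreaRect(k)[0],.061)[0][:2])
    return out
def movejar(p,phi,dst,phid,zp=.092,dz=.002):
    arm.movep([*p,.22],quat(phi)); arm.move_gripper(1.0)
    arm.line_to([*p,zp],.12); arm.move_gripper(0.0,45); print("open",arm.read_opening(),arm.read_finger_force())
    arm.line_to([*p,.22],.15); print("F",arm.read_ft_force(),arm.read_opening())
    arm.movep([*dst,.22],quat(phid)); arm.line_to([*dst,zp+dz+.02],.15); arm.line_to([*dst,zp+dz],.05)
    arm.move_gripper(1.0); arm.line_to([*dst,.22],.2)
E
python3 - <<'E'
from h import *
L=lids(); print(L)
for phi in (np.radians(101),np.radians(-79)): 
    for p in L+[[.59,-.326],[.432,-.337]]: print(phi,p,arm.ik([*p,.1],quat(phi)))
E
```

```text
[array([ 0.52538159, -0.06050781]), array([0.51164296, 0.01173951])]
1.7627825445142729 [ 0.52538159 -0.06050781] [ 0.28001627  0.74510349 -0.31938326  1.95495009  0.45048237  0.5109
 -0.16568092]
1.7627825445142729 [0.51164296 0.01173951] [ 0.11984284  0.72579479 -0.2825815   2.00311575  0.42210296  0.46872272
 -0.28310032]
1.7627825445142729 [0.59, -0.326] [ 0.61417938  0.88914063 -0.25869383  1.5197523   0.28923219  0.77049516
  0.43057999]
1.7627825445142729 [0.432, -0.337] [ 0.76362552  0.75094895 -0.22037986  1.90338346  0.30511442  0.51959429
  0.52642437]
-1.3788101090755203 [ 0.52538159 -0.06050781] [-0.15302231  0.75399218  0.35317177  1.96870328 -0.51016568  0.50620986
 -2.38498407]
-1.3788101090755203 [0.51164296 0.01173951] [-0.29273015  0.73910853  0.35003171  2.01602276 -0.52973406  0.47480239
 -2.49866518]
-1.3788101090755203 [0.59, -0.326] [ 0.24793695  0.91422395  0.41577275  1.53365976 -0.46550302  0.79337493
 -2.09965552]
-1.3788101090755203 [0.432, -0.337] [ 0.4024486   0.77006068  0.34849691  1.9150547  -0.48155931  0.53901059
 -1.87041627]
```

Run:
```python
from h import *
L=lids(); p=L[0]; phi=np.radians(101)
arm.movep([p[0],p[1],.25],quat(phi))
movejar(p,phi,[.59,-.326],np.radians(94))
L=lids(); print(L,arm.read_time())
shot("top","top1.png")
```

```text
open 0.7115112161449082 47.657942972145975
F [-0.21317981 -1.22598793 -3.9108868 ] 0.7107402697308453
[array([ 0.58905851, -0.32622537]), array([0.51163585, 0.01262176])] 9.1333
```

View pics/top1.png

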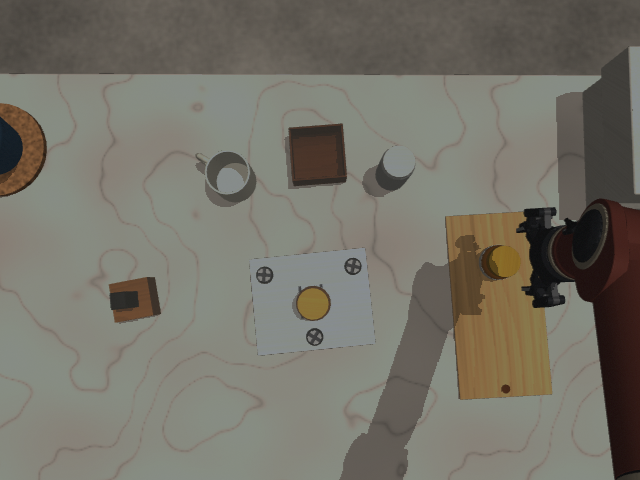

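Jar 2 is standing on the board at (500,262), and the other jar hasn't moved. Next I'll move it, closing along y, clear of the screws.

Run:
```python
from h import *
p=min(lids(),key=lambda q:abs(q[1])); phi=np.radians(15)
movejar(p,phi,[.435,-.337],phi)
arm.movep([.55,.16,.33],quat(np.radians(0)))
print(lids(),arm.read_time(),arm.read_joint_positions())
shot("top","top2.png")
```

```text
open 0.7122546270458331 46.800325037911534
F [-0.38661347  0.053732   -2.48149658] 0.7108402375657078
[array([ 0.43552671, -0.3370935 ]), array([ 0.58905851, -0.32622537])] 19.375 [-0.31248536  0.46873477 -0.00930031  1.61735923  0.00598208  1.05629855
 -1.89730098]
```

Run:
```python
from h import *
arm.movep([.49,.04,.32],quat(0)); im,c=shot("wrist","w1.png")
print(proj(c,[[.562,.104,.017],[.58,-.061,.017],[.449,.0085,.017],[.5,.02,.005]]).round())
```

```text
[[252. 132.]
 [425. 112.]
 [349. 245.]
 [338. 195.]]
```

View pics/top2.png

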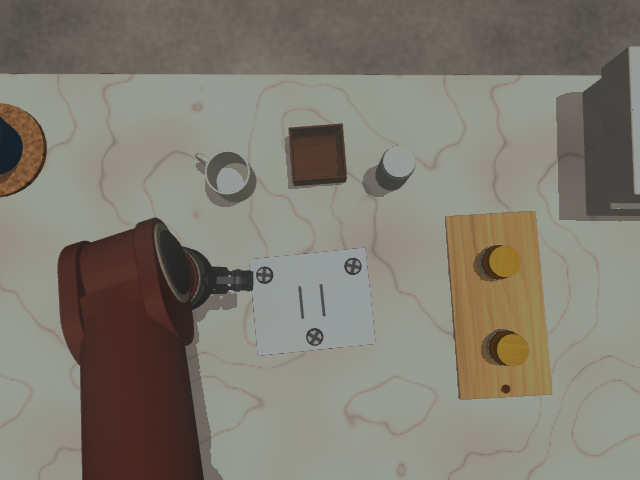

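View pics/w1.png

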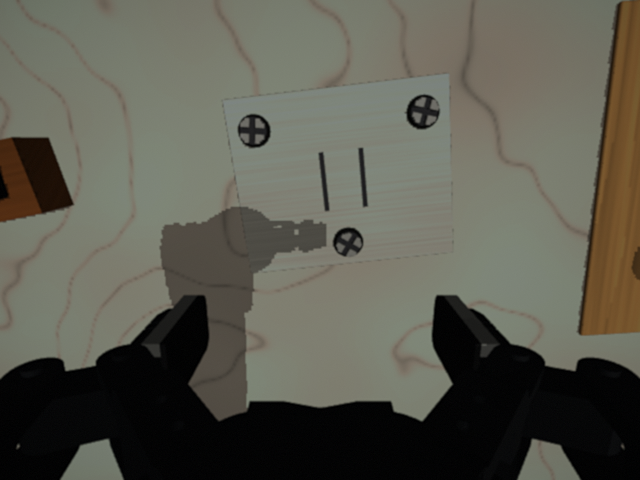

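Both jars stand on the board, at (502,262) and (509,349). In the wrist view the screws are at (254,130), (423,112) and (348,242), within 3 px of the projections from the top camera. Next I'll look at the holder and driver, and at each screw close up.

Run:
```python
from h import *
c=arm.camera_info("top"); h=ray(c,(124,301),.109)[0]; print(h)
S=[[.562,.104],[.58,-.061],[.449,.0085]]
ims=[]
for i,s in enumerate(S):
    arm.movep([s[0]+.01,s[1],.20],quat(0)); im,c=shot("wrist",f"s{i}.png"); 
    np.savez(f"pics/s{i}.npz",R=c["R"],t=c["t"])
    u=proj(c,[*s,.017])[0].round().astype(int); print(u)
    ims.append(cv2.resize(im[max(u[1]-50,0):u[1]+50,u[0]-50:u[0]+50],(260,260)))
    g=cv2.cvtColor(im,cv2.COLOR_BGR2GRAY); print(g[u[1]-20:u[1]+21:4,u[0]-20:u[0]+21:4])
cv2.imwrite("pics/s.png",np.hstack(ims))
arm.movep([h[0]+.03,h[1],.32],quat(0)); im,c=shot("wrist","hold.png"); print(proj(c,h),arm.read_time())
```

```text
[0.51485941 0.32903932 0.109     ]
[319 249]
[[137  53   5  12  26  33  26  14   9  51 136]
 [108   6  26 106  90  33  34  95  61   8 101]
 [ 29  51 101 104  84  32  35 105 106  31  20]
 [  7  40  61  61  46  21  36 106 106  90   4]
 [  7  18  15  17  17  17  20  35  37  34   2]
 [ 26  21  22  22  21  19  18  18  18  20  17]
 [ 70  49  62  62  33  17  44  87  51  34  66]
 [ 82  61  62  62  27  19  78 102  60  55  80]
 [ 80  81  61  61  22  18  55  65  65  81  81]
 [ 81  83  83  83  79  79  79  80  80  79  79]
 [ 82  81  80  81  80  80  80  79  80  79  78]]
[318 249]
[[137 110   7  11  27  30  28  17   9  52 139]
 [137   8  25  81 109  59  34  52  45  10  97]
 [ 83   5 109 107 107  36  34  96 108  39  13]
 [ 23  16  40  55  60  19  17 105 106  82   8]
 [ 27  19  18  18  18  18  18  54  62  61   3]
 [ 42  65  43  33  21  18  18  17  17  17   5]
 [ 79  79  62  62  25  18  47  68  32  18  46]
 [ 78  44  59  61  18  19  63 106  65  23  81]
 [ 79  79  73  47  16  18  61  63  42  81  80]
 [ 78  80  80  82  73  60  67  79  82  81  82]
 [ 80  79  79  80  80  81  80  81  79  81  80]]
[321 250]
[[131  55   9  10  20  25  15   9   8 121 133]
 [ 75  10  24  85 102 109  38  32  14  13 130]
 [ 19  13  77 107 107  99  31  29  61  12  62]
 [  3  16  19  25  58  25  27  51 105  65  23]
 [  4  44  22  19  19  17  19  62  63  54  18]
 [ 56  61  61  42  18  18  24  36  60  62  37]
 [ 36  62  63  37  17  25  32  18  17  13  67]
 [ 74  56  61  19  17  57 101  36  17  40  73]
 [ 72  70  18  16  35  60  61  62  43  74  74]
 [ 72  72  74  70  65  60  66  70  73  72  72]
 [ 73  73  74  74  74  74  74  75  75  75  75]]
[[315.02783935 264.61611755]] 23.625
```

View pics/s.png

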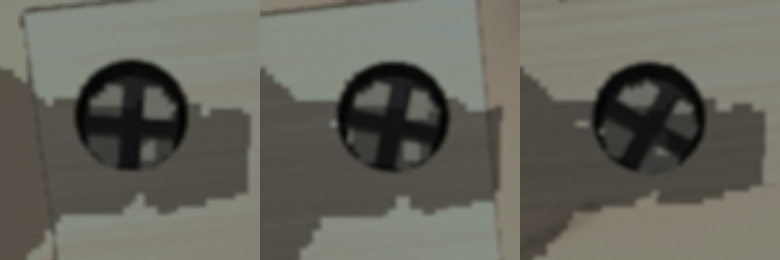

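View pics/hold.png

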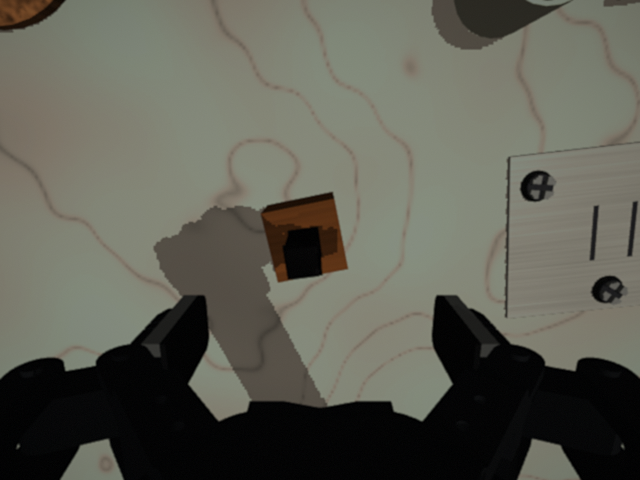

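The screws lie partly in the arm's shadow, at the centre of each crop. The holder is at about (305,238) with the handle at (302,252). I'll re-shoot with the camera straight above each target, which removes height error and shadow. Two tool yaws will cancel the wrist-camera calibration bias.

```bash
cat >> h.py <<'E'
def over(p,phi,z,name):   # camera straight above p
    d=np.array([np.cos(phi),np.sin(phi)])
    arm.movep([*(np.array(p)-.065*d),z],quat(phi)); arm.pause(.2); return shot("wrist",name)
def screw(p,phi,name=None,z=.2,zt=.017):
    im,c=over(p,phi,z,name); g=cv2.cvtColor(im,cv2.COLOR_BGR2GRAY); u=proj(c,[*p,zt])[0]
    k=int(round(c["fx"]*.026/(z+.07-zt))); x0,y0=np.round(u).astype(int)-k; roi=g[y0:y0+2*k,x0:x0+2*k]
    m=(roi<80).astype(np.uint8)
    cs,_=cv2.findContours(m,cv2.RETR_EXTERNAL,cv2.CHAIN_APPROX_NONE); q=max(cs,key=cv2.contourArea)
    hull=cv2.convexHull(q); (cx,cy),(a,b),_=cv2.fitEllipse(hull)
    disc=ray(c,(cx+x0,cy+y0),zt)[0][:2]; sc=(z+.07-zt)/c["fx"]
    yy,xx=np.nonzero(roi>80); w=ray(c,np.c_[xx+x0,yy+y0],zt)[:,:2]; r=np.linalg.norm(w-disc,axis=1); w=w[(r<.0115)&(r>.005)]
    e=w-disc; th=np.arctan2(e[:,1],e[:,0]); h=np.exp(4j*th).mean()
    ang=(np.angle(h)/4+np.pi/4)%(np.pi/2)
    return disc,np.degrees(ang),abs(h),np.array([a,b])*sc,len(w)
E
python3 - <<'E'
from h import *
S=np.array([[.562,.104],[.58,-.061],[.449,.0085]])
for phi in (0,90):
    for i in range(3):
        r=screw(S[i],np.radians(phi),f"n{phi}_{i}.png"); print(phi,i,r[0].round(4),r[1].round(1),r[2].round(2),r[3].round(4),r[4])
h=np.array([.5149,.329])
for phi in (90,0):
    im,c=over(h,np.radians(phi),.3,f"nh{phi}.png")
    u=proj(c,[*h,.109])[0]; print(u)
    g=cv2.cvtColor(im,cv2.COLOR_BGR2HSV); x,y=np.round(u).astype(int); print(g[y,x],g[y+14:y+50:6,x].tolist(),g[y,x+14:x+50:6].tolist())
print(arm.read_time())
a=[cv2.resize(cv2.imread(f"pics/{n}.png")[60:240,230:410],(390,390)) for n in ("n0_0","nh90")]
cv2.imwrite("pics/m.png",np.hstack(a))
E
```

```text
0 0 [0.5638 0.1037] 86.0 0.57 [0.0317 0.0327] 431
0 1 [ 0.5814 -0.0613] 77.9 0.55 [0.0314 0.0329] 435
0 2 [0.4502 0.0092] 60.8 0.56 [0.032  0.0327] 423
90 0 [0.5635 0.1038] 75.1 0.62 [0.0321 0.0338] 54
90 1 [ 0.581  -0.0613] 75.5 0.57 [0.0323 0.0337] 51
90 2 [0.4441 0.0089] 21.4 0.99 [0.0418 0.055 ] 2
[318.94976089 134.79007734]
[150  36   7] [[12, 201, 52], [12, 189, 54], [13, 191, 60], [25, 44, 99], [38, 27, 144], [18, 43, 137]] [[90, 21, 12], [150, 20, 13], [12, 172, 37], [13, 196, 52], [12, 197, 48], [13, 198, 49]]
[318.07098715 139.88673642]
[160  48  16] [[135, 73, 7], [12, 193, 94], [13, 194, 96], [12, 195, 98], [18, 69, 115], [40, 27, 140]] [[12, 192, 89], [12, 193, 91], [12, 194, 92], [23, 45, 124], [38, 28, 139], [18, 44, 132]]
33.05
```

View pics/m.png

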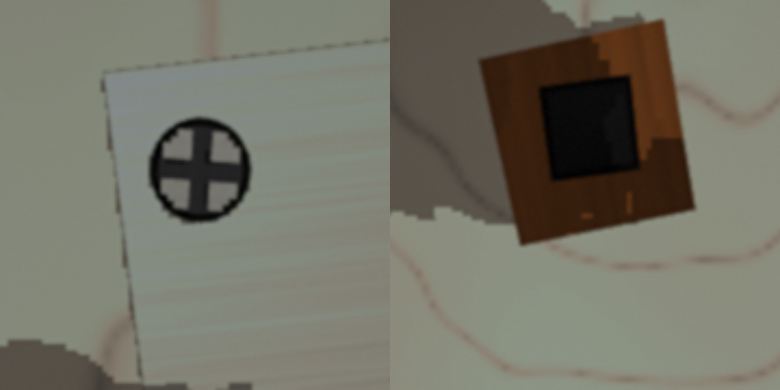

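The crops show screw 0's cross at (200,170) leaning about 4°, and the handle's black top at (590,128), turned about 7° relative to the block. The two yaws agree within 0.4 mm, so camera bias is negligible. Next I'll measure the handle and block.

```bash
cat > hold.py <<'E'
from h import *
h=np.array([.5149,.329])
for phi in (90,0):
    im=cv2.imread(f"pics/nh{phi}.png"); p=np.radians(phi); d=np.array([np.cos(p),np.sin(p)])
    ci=arm.camera_info("wrist"); T=np.eye(4);T[:3,:3]=Ro.from_quat(quat(p)).as_matrix();T[:3,3]=[*(h-.065*d),.3]
    W=T@ci["T_tool_cam"];R=W[:3,:3].T;c=dict(ci,R=R,t=-R@W[:3,3])
    hsv=cv2.cvtColor(im,cv2.COLOR_BGR2HSV); roi=np.zeros(hsv.shape[:2],np.uint8); cv2.circle(roi,(319,137),75,255,-1)
    blk=cv2.inRange(hsv,(0,0,0),(180,255,28))&roi; brn=(cv2.inRange(hsv,(5,130,28),(18,255,255))|blk)&roi
    for n,m,z in (("handle",blk,.109),("block",brn,.047)):
        m=cv2.morphologyEx(m,cv2.MORPH_OPEN,np.ones((5,5),np.uint8))
        q=max(cv2.findContours(m,cv2.RETR_EXTERNAL,cv2.CHAIN_APPROX_NONE)[0],key=cv2.contourArea)
        b=ray(c,cv2.boxPoints(cv2.minAreaRect(q)),z)[:,:2]; e=np.diff(b,axis=0)
        print(phi,n,b.mean(0).round(4),"sides",np.linalg.norm(e,axis=1).round(4),"yaw",(np.degrees(np.arctan2(e[:,1],e[:,0]))%90).round(1))
E
python3 hold.py
```

```text
90 handle [0.5171 0.3423] sides [0.0273 0.0279 0.0281] yaw [7.1 8.8 7.3]
90 block [0.5176 0.343 ] sides [0.0688 0.0689 0.0728] yaw [11.2 14.4 11.9]
0 handle [0.5165 0.3396] sides [0.0273 0.0274 0.0281] yaw [7.4 8.2 7.6]
0 block [0.5168 0.3399] sides [0.0687 0.0689 0.0727] yaw [10.8 13.  11.4]
```

```bash
cat >> h.py <<'E'
def holder(h,phi,name=None):
    im,c=over(h,phi,.3,name); hsv=cv2.cvtColor(im,cv2.COLOR_BGR2HSV); roi=np.zeros(hsv.shape[:2],np.uint8)
    cv2.circle(roi,tuple(int(v) for v in proj(c,[*h,.09])[0]),75,255,-1); out=[]
    blk=cv2.inRange(hsv,(0,0,0),(180,255,28))&roi; brn=(cv2.inRange(hsv,(5,130,28),(18,255,255))|blk)&roi
    for m,z in ((blk,.109),(brn,.047)):
        m=cv2.morphologyEx(m,cv2.MORPH_OPEN,np.ones((5,5),np.uint8))
        q=max(cv2.findContours(m,cv2.RETR_EXTERNAL,cv2.CHAIN_APPROX_NONE)[0],key=cv2.contourArea)
        b=ray(c,cv2.boxPoints(cv2.minAreaRect(q)),z)[:,:2]; e=np.diff(b,axis=0)
        out.append((b.mean(0).round(4),np.linalg.norm(e,axis=1).round(4),(np.degrees(np.arctan2(e[:,1],e[:,0]))%90).round(1)))
    return out
E
python3 - <<'E'
from h import *
for phi in (7.4,97.4):
    for o in holder([.5168,.341],np.radians(phi)): print(phi,*o)
    print(arm.read_tool_pos(),Ro.from_quat(arm.read_eef_rot()).as_matrix()[:,2])
for phi in (97.4,187.4): print(phi,arm.ik([.5168,.341,.14],quat(np.radians(phi))))
for s in [(.5637,.1037),(.5812,-.0613),(.4502,.0092)]:
  for phi in (-60,-30,200,230,250): q=arm.ik([*s,.15],quat(np.radians(phi))); print(s,phi,None if q is None else np.round(q,2))
E
```

```text
7.4 [0.5166 0.3397] [0.0266 0.0267 0.0274] [7.3 8.1 7.3]
7.4 [0.517  0.3393] [0.069  0.0689 0.073 ] [11.2 13.3 11.4]
[0.45224592 0.33248801 0.29997075] [-1.37462817e-04 -2.32785819e-04 -9.99999963e-01]
97.4 [0.5167 0.3392] [0.0266 0.0275 0.0274] [7.4 8.2 7.4]
97.4 [0.517  0.3395] [0.0685 0.069  0.0725] [11.4 13.5 11.6]
[0.52492334 0.27687287 0.30004996] [ 3.11489640e-05 -2.96780749e-06 -1.00000000e+00]
97.4 [-0.36878535  0.79156211 -0.42504204  1.67089044  0.43312297  0.773992
 -0.86695224]
187.4 [-0.17836049  0.88737413 -0.78828413  1.66443075  0.76084746  0.92308643
  0.43434358]
(0.5637, 0.1037) -60 [-0.35  0.7   0.21  1.81 -0.22  0.65 -2.63]
(0.5637, 0.1037) -30 [-0.26  0.69  0.07  1.81 -0.08  0.64 -2.24]
(0.5637, 0.1037) 200 [ 0.28  0.85 -0.86  1.79  0.81  0.9   0.97]
(0.5637, 0.1037) 230 [ 0.34  0.9  -0.99  1.79  0.91  0.98  1.4 ]
(0.5637, 0.1037) 250 [ 0.38  0.95 -1.08  1.79  0.98  1.05  1.7 ]
(0.5812, -0.0613) -60 [-0.05  0.71  0.19  1.78 -0.2   0.67 -2.36]
(0.5812, -0.0613) -30 [ 0.02  0.7   0.07  1.78 -0.07  0.66 -1.96]
(0.5812, -0.0613) 200 [ 0.57  0.86 -0.87  1.76  0.82  0.92  1.26]
(0.5812, -0.0613) 230 [ 0.63  0.92 -1.01  1.76  0.92  1.01  1.7 ]
(0.5812, -0.0613) 250 [ 0.66  0.96 -1.09  1.76  0.98  1.07  2.  ]
(0.4502, 0.0092) -60 [-0.18  0.57  0.16  2.15 -0.21  0.44 -2.47]
(0.4502, 0.0092) -30 [-0.09  0.56  0.04  2.15 -0.05  0.43 -2.11]
(0.4502, 0.0092) 200 [ 0.48  0.7  -0.83  2.13  0.85  0.69  0.97]
(0.4502, 0.0092) 230 [ 0.56  0.77 -0.99  2.13  0.96  0.79  1.39]
(0.4502, 0.0092) 250 [ 0.6   0.82 -1.08  2.13  1.01  0.86  1.68]
```

Handle at (0.5167, 0.3395), yaw 7.4°, and block at (0.517, 0.3394), consistent across two yaws. Now I'll pick up the driver and probe screw 1.

```bash
cat >> h.py <<'E'
OFF=.119   # TCP height above bit tip
def probe(s,ang,zmin=.009,f=4):
    q=quat(np.radians(ang)); arm.movep([*s,OFF+.06],q); arm.line_to([*s,OFF+.022],.1); arm.pause(.2)
    f0=arm.read_ft_force()[2]; m0=arm.read_wrist_torque(); z=.0185
    while z>zmin:
        arm.line_to([*s,OFF+z],.05); F=arm.read_ft_force()[2]-f0
        if F>f: break
        z-=.0007
    return z,F,f0,m0,arm.read_tool_pos()[2]-OFF
E
python3 - <<'E'
from h import *
h=[.5167,.3395]; q=quat(np.radians(97.4))
arm.movep([*h,.22],q); arm.line_to([*h,.132],.12); arm.move_gripper(0,100)
print(arm.read_opening(),arm.read_finger_force(),arm.read_tool_pos(),arm.read_ft_force())
arm.line_to([*h,.22],.12); shot("scene","sc2.png"); print(arm.read_ft_force(),arm.read_opening())
arm.movep([.5637,.1037,.22],quat(np.radians(130)))
t=arm.read_time()
print(probe([.5637,.1037],176),t,arm.read_time(),arm.read_ft_force())
E
```

```text
0.31733329895021456 98.40436220169067 [0.51689839 0.33975635 0.13251178] [-0.12612669 -0.14850499  3.30417589]
[ 0.47359629  0.5508823  -0.40516421] 0.3188096986757662
(0.012900000000000005, np.float64(5.740957662324116), np.float64(-1.5272385862695774), array([-0.01039029, -0.00779134, -0.00745804]), np.float64(0.013426522408767294)) 38.9667 42.5917 [-0.59193706 -1.25203319  4.21371908]
```

Contact came at tip z≈12.9 mm, inside the recess range (10–13.9 mm), so the bit is seated with about 1.9 rad to go. Turning now.

```bash
cat >> h.py <<'E'
def drive(s,ang,z,f0,m0,step=5.,maxdeg=185,mstop=.35):
    a=ang; n=0; zmin=.0085; log=[]; adv=0
    while ang-a<maxdeg:
        a-=step; F=arm.read_ft_force()[2]-f0
        z-= .0015*np.radians(step) if 3<F<9 else (.0006 if F<=3 else 0)
        z=max(z,zmin); arm.movep([*s,OFF+z],quat(np.radians(a)))
        m=arm.read_wrist_torque()[2]-m0[2]; F=arm.read_ft_force()[2]-f0
        log.append((round(ang-a),round(z*1e3,1),round(float(F),1),round(float(m),2)))
        if abs(m)>mstop: break
    print(log); return a,z
def leave(s,a,z):
    arm.movep([*s,OFF+z],quat(np.radians(a+6))); arm.line_to([*s,OFF+.06],.08)
E
python3 - <<'E'
from h import *
t=arm.read_time()
f0=-1.527;m0=[0,0,-.00746]
print(drive([.5637,.1037],176,.0129,f0,m0),arm.read_time()-t, arm.read_time(),arm.read_wrist_torque(),arm.read_ft_force())
E
```

```text
[(5, np.float64(12.8), 6.0, 0.02), (10, np.float64(12.6), 8.3, 0.01), (15, np.float64(12.5), 8.6, -0.01), (20, np.float64(12.4), 7.6, -0.01), (25, np.float64(12.2), 7.7, 0.01), (30, np.float64(12.1), 8.0, 0.05), (35, np.float64(12.0), 7.9, 0.03), (40, np.float64(11.9), 8.2, 0.0), (45, np.float64(11.7), 8.1, 0.02), (50, np.float64(11.6), 8.8, 0.07), (55, np.float64(11.5), 8.3, 0.03), (60, np.float64(11.3), 8.6, 0.02), (65, np.float64(11.2), 8.9, -0.02), (70, np.float64(11.1), 9.2, 0.05), (75, np.float64(11.1), 8.1, 0.07), (80, np.float64(10.9), 9.0, -0.03), (85, np.float64(10.8), 8.9, 0.06), (90, np.float64(10.7), 9.9, 0.04), (95, np.float64(10.7), 7.6, 0.06), (100, np.float64(10.5), 9.1, 0.02), (105, np.float64(10.5), 8.2, 0.04), (110, np.float64(10.4), 7.9, 0.01), (115, np.float64(10.3), 8.5, 0.02), (120, np.float64(10.2), 7.6, 0.07), (125, np.float64(10.0), 8.3, -0.01), (130, np.float64(9.9), 7.5, 0.03), (135, np.float64(9.8), 8.0, 0.04), (140, np.float64(9.6), 8.8, 0.06), (145, np.float64(9.5), 9.5, 0.23), (150, np.float64(9.5), 8.4, 0.36)]
(26.0, np.float64(0.009496607958611044)) 7.5 50.0917 [0.02947204 0.53317814 0.35344274] [-2.13623698  0.53360508  6.90919026]
```

Screw 1 tracked the thread pitch and hit its hard stop at the home depth. Now the other two.

Run:
```python
from h import *
leave([.5637,.1037],26,.0095)
for s,a in (([.5812,-.0613],167.9),([.4502,.0092],150.8)):
    arm.movep([*s,OFF+.08],quat(np.radians(100)))
    r=probe(s,a); print(r)
    if r[0]>.0146 or r[1]<3: print("bad seat"); break
    a2,z=drive(s,a,r[0],r[2],r[3],mstop=.4)
    leave(s,a2,z); print(a2,z,arm.read_time(),arm.read_opening())
```

```text
(0.010800000000000008, np.float64(7.004245819265396), np.float64(-1.0144013520299242), array([0.03144643, 0.02954235, 0.0354393 ]), np.float64(0.011693438246740184))
[(5, np.float64(10.7), 6.6, -0.05), (10, np.float64(10.5), 6.3, -0.06), (15, np.float64(10.4), 7.7, -0.01), (20, np.float64(10.3), 6.5, -0.05), (25, np.float64(10.1), 7.4, 0.01), (30, np.float64(10.0), 8.4, -0.01), (35, np.float64(9.9), 8.0, -0.01), (40, np.float64(9.8), 7.1, -0.0), (45, np.float64(9.6), 7.7, -0.07), (50, np.float64(9.5), 8.0, -0.03), (55, np.float64(9.4), 8.5, -0.05), (60, np.float64(9.2), 8.6, -0.04), (65, np.float64(9.1), 7.9, -0.01), (70, np.float64(9.0), 9.3, 0.02), (75, np.float64(9.0), 7.3, 0.04), (80, np.float64(8.8), 9.2, 0.08), (85, np.float64(8.8), 9.1, 0.22), (90, np.float64(8.8), 9.8, 0.49)]
77.9 0.008836504591506379 62.3917 0.3147004224697001
(0.012200000000000006, np.float64(8.315947119297377), np.float64(-1.3322085852713923), array([ 0.0278769 , -0.00922943,  0.03191269]), np.float64(0.012854380151170103))
[(5, np.float64(12.1), 8.5, -0.05), (10, np.float64(11.9), 9.7, -0.02), (15, np.flo
[... 280 characters left out ...]
.float64(11.2), 9.7, -0.01), (60, np.float64(11.2), 7.2, -0.02), (65, np.float64(11.0), 7.8, 0.0), (70, np.float64(10.9), 7.4, -0.04), (75, np.float64(10.8), 8.9, -0.05), (80, np.float64(10.6), 7.7, -0.05), (85, np.float64(10.5), 8.5, 0.02), (90, np.float64(10.4), 9.0, 0.02), (95, np.float64(10.4), 7.7, -0.04), (100, np.float64(10.2), 7.6, 0.02), (105, np.float64(10.1), 7.8, 0.02), (110, np.float64(10.0), 8.2, -0.06), (115, np.float64(9.8), 7.7, 0.04), (120, np.float64(9.7), 8.9, -0.08), (125, np.float64(9.6), 7.2, 0.03), (130, np.float64(9.5), 9.5, 0.14), (135, np.float64(9.5), 9.1, 0.37), (140, np.float64(9.5), 9.4, 0.57)]
10.800000000000011 0.009451106428108926 74.9667 0.31401660709929313
```

All three screws hit the stop at home depth. Next I'll return the driver to its block and check the jars.

Run:
```python
from h import *
b=[.517,.3394]; q=quat(np.radians(101.4))
arm.movep([.5,.15,.25],quat(np.radians(60))); print(lids())
arm.movep([*b,OFF+.08],q); arm.pause(.2); arm.line_to([*b,OFF+.05],.08); f0=arm.read_ft_force()
for z in np.r_[np.arange(.046,.017,-.004),np.arange(.017,.0105,-.0007)]:
    arm.line_to([*b,OFF+z],.06); F=arm.read_ft_force()-f0
    if np.linalg.norm(F)>6: break
print("z",z,F,arm.read_tool_pos()[2])
```

```text
[array([ 0.43466505, -0.33707546]), array([ 0.58905851, -0.32622537])]
z 0.012100000000000007 [-1.98660399 -1.98422654  9.77982405] 0.13250147004652008
```

Run:
```python
from h import *
arm.move_gripper(1.0); p=arm.read_tool_pos(); arm.line_to([p[0],p[1],.26],.1)
for o in holder([.517,.3394],np.radians(7.4),"hend.png"): print(*o)
S=np.array([[.5637,.1037],[.5812,-.0613],[.4502,.0092]])
for i in range(3): r=screw(S[i],0.,f"e{i}.png"); print(r[0].round(4),r[1].round(1))
arm.movep([.30,.45,.3],quat(np.radians(45)))
shot("scene","scend.png"); shot("top","tend.png"); print(lids(),arm.read_time())
a=[cv2.resize(cv2.imread(f"pics/{n}.png")[60:240,230:410],(200,200)) for n in ("hend","e0","e1","e2")]
cv2.imwrite("pics/mend.png",np.hstack(a))
```

```text
[0.517  0.3394] [0.0272 0.0273 0.028 ] [11.3 12.4 11.4]
[0.517  0.3395] [0.0685 0.069  0.0725] [11.  13.  11.2]
[0.5639 0.1039] 53.5
[ 0.5814 -0.0612] 18.3
[0.4503 0.0092] 42.9
[array([ 0.43466505, -0.33707546]), array([ 0.58905851, -0.32622537])] 89.7583
```

View pics/scend.png

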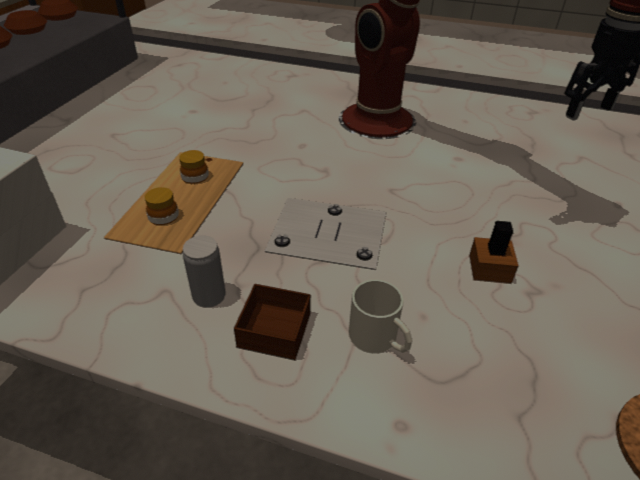

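View pics/mend.png

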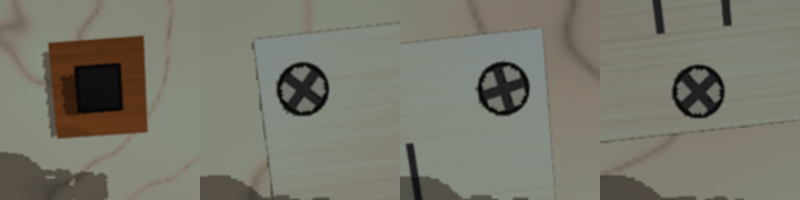

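The final views show both jars on the board at (191,167) and (160,205). The driver is upright in its block at (498,255), and the mug, shaker and napkin box haven't moved. The screws turned about 122°, 60° and 108°, each ending at a hard torque stop. Handing in.

```bash
python3 -c "
from h import *
print(arm.finish_job())"
```

```text
the job is handed in; nothing more can be done
None
```

I handed the job in after about 90 s: both jars stand on the board, all three screws are turned to their hard stop, and the driver is back upright in its block; the hand-in call returned no verdict.

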